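# Clamp the toy truck, then hold its mast block hole-up for glue

## Robot

A 6-joint arm with a two-finger parallel gripper is mounted at the origin on the work surface. World frame = base frame: x ahead of the robot, y to its left, z up, the work surface at z = 0. Lengths are in m, angles in rad, forces in N, time in s.
With the tool pointing down it reaches from about 0.375 to 0.9 m from the base axis. Payload 3.1 kg.
Tool frame: the origin (TCP) lies midway between the tips of the shut fingers; the grasp point (between the pads) lies 19 mm behind it (manip.grip_depth is the distance from the TCP to the grasp point, in m); z points along the fingers, y is the line along which they close (so a half turn about z gives the same grasp; the last joint's range is limited). The gripper opens to 85 mm and grips with 20 to 120 N. Pads are 22 mm wide; open, the fingers measure 114 mm over their backs; the gripper's body (76 mm by 85 mm) begins 54 mm behind the grasp point. The pads swing forward as they close: fully open they stand 13 mm farther back than shut.
Start: joints at [0.959, 0.527, 1.433, -0, 1.181, -0.178], TCP at [0.263, 0.567, 0.231] pointing down, gripper open.
Joint ranges: [-3.08, 3.08], [-0.75, 2.2], [0.22, 2.44], [-1.43, 4.57], [0, 2.65], [-2.85, 2.85]. Speed limits (rad/s): [2.79, 2.79, 3.14, 3.14, 3.14, 3.14].

## Interface

Orientations are given as a unit quaternion [x, y, z, w].
In Python, from station import telemetry, snapshot, manip gives the robot as it stands. The module is installed in compiled form; this text tells all that it offers.
- The arm moves only by the shell command python3 -m crank 'ROWS' [OPENING] [FORCE]. ROWS is text: rows parted by semicolons, each of 6 numbers parted by spaces: the shift along the tool's x, y, z as a fraction of full scale, then the turn, a rotation vector about the tool's x, y, z as a fraction of full scale. A call has exactly 5 rows; each row shifts and turns the commanded pose from where the row before left it, along the tool's axes as they then stand; what a row does not reach is not made up. Full scale, the value 1, is 4 cm for a shift and 90 degrees for a turn. A row lasts 1/10 s, in which the tool goes at most 50 mm and 8.59 degrees, less where a joint would pass 70% of its speed; a pose out of reach is approached as far as the arm can. A call with a number of a shift or a turn outside -1 to 1 is refused whole. A call with a gripper value outside its range is refused whole. OPENING is the opening, from -1 (shut) to 1 (fully open), set as the call begins (- or left out, the last holds). The fingers move at their own pace and stop on an object; FORCE is the grip in N (left out, the last holds). Time passes only in rows, so rows that do not move let the fingers close, or fill a call up. It gives the time, the measured TCP pose, the force, the opening and the grip force at its end, in the units of the state.
- telemetry.sense(): the state, without advancing time (a new reading comes with each control period).
- snapshot(name): name is "scene" or "top" or "wrist"; returns a dict with "image" (420x560x3 uint8, red, green, blue), "depth" (420x560 float32, m along the optical axis (not along the pixel's ray), 0 where there is no reading), "camera_matrix" (3x3 intrinsics, pixels), "rvec" (rotation vector, rad) and "tvec" (3), from world to camera coordinates, as OpenCV has them. Camera axes: x right, y down, z forward; pixel columns grow to the right and rows downward; lengths in m; the calibration is good to about 2 mm. The wrist camera is an equidistant fisheye: a pixel r from the principal point sees the ray r / f radians off the axis. A picture is of the moment at which its call begins.
- manip.sign_off(): hands the job in; it is judged then, once.
The state is a dict: "t": time; "q": joint angles; "qd": joint speeds; "tau": joint torques, N m; "tcp_pos": TCP position; "tool_rot": TCP orientation; "force": force on the tool from outside, world axes, zero at the start; "ft_torque": the same for the moment, N m; "finger_gap": opening from 0.0 (shut) to 1.0 (fully open); "gripper_force": force on a finger pad.
Only numpy, scipy, OpenCV 4.12 (cv2) and the standard library are available. Lean on these libraries where they do the work, as an engineer would, in place of code of your own. Each camera call takes 0.05 s, during which the arm holds its last target. There are 200 camera calls.

## Task

We are about to glue the mast onto the toy crane truck standing in the gluing jig. First swing the jig's clamp arm fully down onto the truck's load bed, then pick up the square wooden mast block lying on the table, find which end has the blind hole, turn that end straight up and keep holding the block still in the gripper, at least 15 cm clear of the table, ready for the glue. Finish while holding it there; leave the clamp down, the truck standing in the jig and everything else on the table where it is.

Things in the scene. Friction and masses are not known exactly. Their poses are not given: they have to be found in the camera images.
- clamp (a joint): hinge of the jig's clamp arm (rad): 0 = arm level, its rubber pad on the truck's load bed; grows as the arm swings up and back, about 0.9 to 1.3 at the start. It stays where it is left (stiff hinge: about 1.6 N at the arm's end moves it; no spring, no latch).
- clamp_hinge (a point): point on the clamp's hinge axis, on the jig's steel post, 111 mm above the table; axes parallel to the jig's, x along the hinge axis. With the joint at q the arm points from here along (0, -cos q, sin q) in these axes: a steel bar 20 mm wide, 12 mm thick, centred on that line, reaching 124 mm out; its outer 45 mm is a black grip 26 mm wide, 16 mm thick.
- clamp_tip (a point): middle of the back (upper, when closed) face of the black grip, 105 mm from the hinge axis: the place to push. Its y axis runs along the arm toward the hinge, z out of that face, away from the truck. On the arm's other face, 65 mm from the axis, a 20 mm rubber pad sticks out, 29 mm from the bar's middle.
- jig: gluing jig fixed to the table: plywood base 220 (x) x 160 (y) x 18 mm with low fences and a steel clamp post on its +y edge, 130 mm tall; origin at the centre of its underside, z up.
- truck: wooden toy truck standing loose in the jig, 160 mm long (x), 74 mm wide over the wheels, 88 mm tall at the cab (+x end), load bed 63 mm above its wheels' underside; origin at table side, under its middle, z up.
- mast_block: wooden mast block, a square prism 44 x 44 mm and 70 mm long, about 90 g, lying on one long side on the table in any direction; origin at its centre (22 mm above the table at the start), x along its length, toward the end with the blind hole. The other end (-x) is plain.
- hole_mouth (a point): centre of the mouth of the blind hole, in the block's +x end, 35 mm from the block's centre; the hole is 25 mm across and 36 mm deep. x axis points out of the hole.
- wheel_a: bystander: loose toy wheel, flat pale wooden disc 40 mm across, 14 mm thick, 10 mm through-hole; origin at the centre of its underside
- wheel_b: bystander: a second loose toy wheel, same as wheel_a; origin at the centre of its underside
- offcut: bystander: plain pale wooden offcut 100 x 50 x 25 mm, lying flat, no hole; origin at the centre of its underside
- glue: bystander: white glue bottle, 56 mm across, 170 mm tall; origin at the centre of its underside
- tin: bystander: tin can, 80 mm across, 90 mm tall; origin at the centre of its underside
- screwdriver: bystander: screwdriver lying on the far side of the table; its origin is at table height near its middle
Things that resemble listed ones, but are neither listed nor needed, are in the scene too. There is more than one size of the mast_block; the job needs the smallest.

How it is judged:
On the way, in this order (a step that is already met when the one before it is completed fails the run):
1. the clamp arm is swung down onto the truck (value of joint clamp below 0.07 rad and height (world z) of mast_block below 0.06 m), for 0.3 s.
2. the mast block is lifted, gripped, its hole pointing up (value of joint clamp below 0.07 rad and angle between mast_block's own x axis and vertical below 0.26 rad and contact force between mast_block and the fingers above 1 N and height (world z) of mast_block above 0.16 m), for 0.3 s.
At the end, for the whole second after the job is handed in: The clamp joint is below 0.07 rad; the mast block is gripped by the fingers (over 1 N) and touches nothing else on the table, its hole pointing up within 15 degrees, its centre over 160 mm above the table, at rest (under 30 mm/s); the truck stands upright within 20 mm of its start (all of step 2 and linear speed of mast_block below 0.03 m/s and angular speed of mast_block below 0.2 rad/s and distance of truck from where it was at the start of the episode below 0.02 m and angle between truck's own z axis and vertical below 0.15 rad and contact force between mast_block and jig below 0.2 N and contact force between mast_block and truck below 0.2 N and contact force between mast_block and glue below 0.2 N and contact force between mast_block and tin below 0.2 N); the arm keeps its last pose, push and grip.
It fails at once if a bystander was shoved more than 40 mm (distance of any of wheel_a, wheel_b, offcut, glue, tin, screwdriver from where it was at the start of the episode above 0.04 m).
It fails at once if the truck was knocked over or out of the jig (distance of truck from where it was at the start of the episode above 0.03 m or angle between truck's own z axis and vertical above 0.4 rad).
It also fails if it takes over 56 s, if anything falls off the work surface, if the arm or the gripper's body presses on something with over 40 N, if the wrist force passes 120 N, or if a joint passes its speed limit or range.

## Working session

There is one attempt and no reset: what is moved stays moved. The work goes in short steps, Python scripts to look and compute and a shell command to move; the robot and the scene stay as the last step left them, time stands still between calls to the robot, and variables do not carry over. Pictures are saved under pics/ and viewed, at most 10 in all, crops included, and the job is handed in when it is done.

```bash
mkdir -p pics; python3 - <<'E'
from station import telemetry, snapshot, manip
import cv2,numpy as np,pickle
s=telemetry.sense();print(s['t'],s['tcp_pos'],s['tool_rot'],s['finger_gap'],manip.grip_depth)
for n in("scene","top"):
    d=snapshot(n);pickle.dump(d,open(n+'.pkl','wb'))
    cv2.imwrite(f'pics/{n}0.png',cv2.resize(d['image'][...,::-1],(784,588)))
    R=cv2.Rodrigues(d['rvec'])[0];print(n,d['camera_matrix'].tolist(),(-R.T@d['tvec'].ravel()),R[2])
E
```

```text
0.0 [0.26226778 0.56650593 0.23033583] [ 2.15196405e-01  9.76570186e-01 -1.00770686e-03 -4.04975028e-04] 0.9931943776894596 0.0187
scene [[519.4850269122543, 0.0, 275.53426738312857], [0.0, 519.4850269122543, 215.2377052856222], [0.0, 0.0, 1.0]] [ 1.59513707 -0.13498851  1.13776311] [-0.69047739  0.00859609 -0.7233029 ]
top [[466.66148226109783, 0.0, 275.35036246623787], [0.0, 466.66148226109783, 214.65963406420047], [0.0, 0.0, 1.0]] [ 0.39930749 -0.10702916  1.30086325] [ 0.14865499 -0.01991675 -0.98868853]
```

View pics/scene0.png

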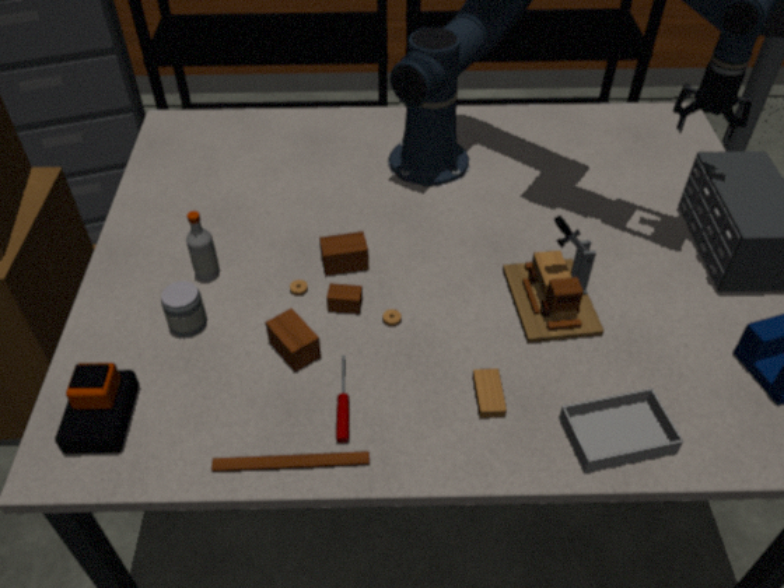

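View pics/top0.png

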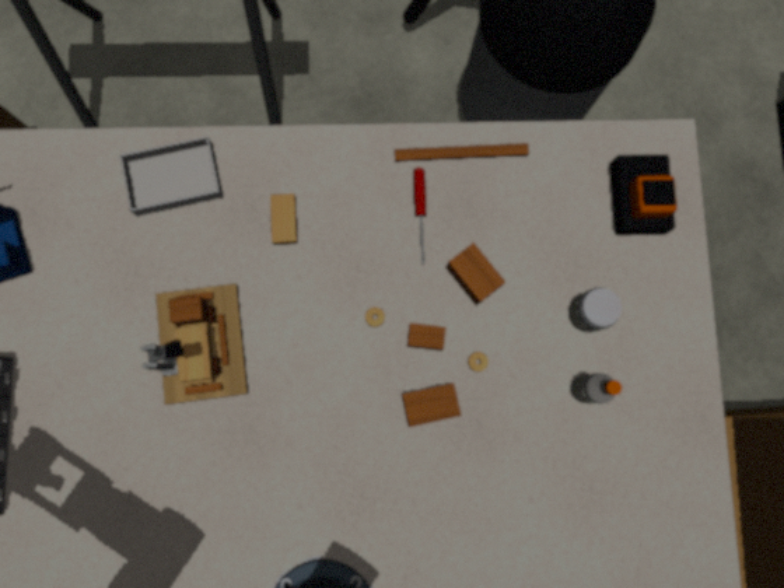

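The scene view shows the jig near (550,290) with its clamp up and the black grip at (563,228). There are three brown blocks, and the smallest is at (345,298). In the top view the jig is at (200,345), the small block at (427,336), and the wheels at (375,316) and (478,361). No hole is visible yet.

```bash
cat > h.py <<'E'
import cv2,numpy as np,pickle
from scipy.spatial.transform import Rotation as Ro
def cloud(d):
    K=d['camera_matrix'];R=cv2.Rodrigues(d['rvec'])[0];t=np.ravel(d['tvec'])
    v,u=np.mgrid[:420,:560];z=d['depth']
    P=np.stack([(u-K[0,2])/K[0,0]*z,(v-K[1,2])/K[1,1]*z,z],-1)
    W=(P-t)@R; W[z<=0]=np.nan; return W
def rect(p):
    (c,s,a)=cv2.minAreaRect((p[:,:2]*1000).astype(np.float32)); return np.round(c,1),np.round(s,1),round(a,1)
E
python3 - <<'E'
from h import *
T=pickle.load(open('top.pkl','rb'));S=pickle.load(open('scene.pkl','rb'))
W=cloud(T);V=cloud(S)
def box(W,x0,x1,y0,y1,z0,z1):
    with np.errstate(invalid='ignore'):
        return (W[...,0]>x0)&(W[...,0]<x1)&(W[...,1]>y0)&(W[...,1]<y1)&(W[...,2]>z0)&(W[...,2]<z1)
k=.7143
for n,(u,v) in dict(small=(427,336),b2=(431,404),b3=(475,272),jig=(235,300),cab=(190,310),grip=(173,350),wa=(383,316),wb=(486,361)).items():
    print(n,W[int(v*k),int(u*k)].round(3))
hsv=cv2.cvtColor(T['image'],cv2.COLOR_RGB2HSV)
# small block top face
c=W[int(336*k),int(427*k)]
m=box(W,c[0]-.06,c[0]+.06,c[1]-.06,c[1]+.06,.035,.06)
n,l,st,ce=cv2.connectedComponentsWithStats(m.astype(np.uint8))
for i in range(1,n):
    if st[i,4]>40: p=W[l==i];print('block',st[i,4],rect(p),np.median(p[:,2]))
j=W[int(345*k),int(200*k)]
m=box(W,j[0]-.16,j[0]+.16,j[1]-.16,j[1]+.16,.010,.026);p=W[m]; print('base',m.sum(),rect(p),np.median(p[:,2]))
for nm,X in(('top',W),('scene',V)):
    m=box(X,j[0]-.16,j[0]+.16,j[1]-.16,j[1]+.2,.097,.3);p=X[m]
    I=(T if nm=='top' else S)['image'][m]
    dark=I.max(1)<45
    print(nm,m.sum(),'dark',dark.sum(),p[dark].min(0).round(3),p[dark].max(0).round(3),np.median(p[dark],0).round(3))
    q=p[~dark];print(' steel',len(q),q.min(0).round(3),q.max(0).round(3),np.median(q,0).round(3))
for nm,X in(('top',W),('scene',V)):
    m=box(X,j[0]-.16,j[0]+.16,j[1]-.12,j[1]+.15,.055,.097);p=X[m];print(nm,'truck+',rect(p[p[:,2]>.075]))
I=cv2.imread('pics/scene0.png')
d=S['image'][130:250,350:440,::-1];cv2.imwrite('pics/c1.png',cv2.resize(d,(450,600),interpolation=cv2.INTER_CUBIC))
E
```

```text
small [ 0.517 -0.211  0.043]
b2 [ 0.389 -0.211  0.064]
b3 [ 0.639 -0.305  0.063]
jig [0.6   0.168 0.016]
cab [0.569 0.229 0.111]
grip [0.487 0.227 0.211]
wa [ 0.564 -0.126  0.014]
wb [ 0.471 -0.328  0.012]
block 422 (array([ 519., -210.]), array([70.2, 44.3]), 82.0) 0.04395946658837041
base 2404 (array([497.4, 197.3]), array([267. , 226.9]), 6.9) 0.018042052424129183
top 784 dark 155 [0.466 0.206 0.097] [0.583 0.284 0.216] [0.489 0.23  0.201]
 steel 629 [0.463 0.207 0.097] [0.597 0.307 0.212] [0.56  0.249 0.107]
scene 688 dark 271 [0.472 0.208 0.097] [0.603 0.305 0.216] [0.505 0.245 0.145]
 steel 417 [0.466 0.206 0.097] [0.6   0.308 0.213] [0.562 0.248 0.108]
top truck+ (array([517.4, 250.3]), array([154.2,  98.6]), 5.4)
scene truck+ (array([520.3, 255. ]), array([164.8, 109.3]), 6.5)
```

View pics/c1.png

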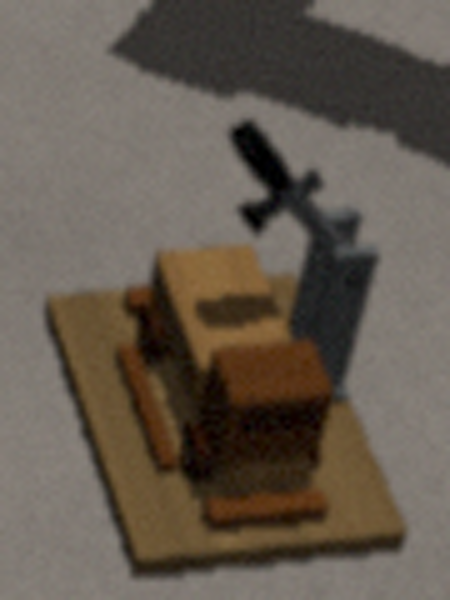

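The crop shows the clamp arm leaning about 60° up toward the viewer's upper left, with the post behind it on the +y side. The grip's back face points toward +y and up. I'll refine the jig yaw, hinge and arm angle.

```bash
python3 - <<'E'
from h import *
T=pickle.load(open('top.pkl','rb'));S=pickle.load(open('scene.pkl','rb'))
W=cloud(T);V=cloud(S)
with np.errstate(invalid='ignore'):
  for X in(W,V):
    r=(abs(X[...,0]-.51)<.17)&(X[...,1]>.08)&(X[...,1]<.33)
    m=(r&(X[...,2]>.013)&(X[...,2]<.023)).astype(np.uint8)
    m=cv2.morphologyEx(m,cv2.MORPH_OPEN,np.ones((3,3)))
    n,l,st,_=cv2.connectedComponentsWithStats(m);i=1+st[1:,4].argmax();print('base',rect(X[l==i]))
    # cab top / bed / arm
    for z0,z1 in((.100,.112),(.076,.086),(.122,.136)):
        m=(r&(X[...,2]>z0)&(X[...,2]<z1)).astype(np.uint8)
        m=cv2.morphologyEx(m,cv2.MORPH_OPEN,np.ones((2,2)))
        n,l,st,_=cv2.connectedComponentsWithStats(m)
        for i in range(1,n):
            if st[i,4]>25: print(z0,st[i,4],rect(X[l==i]))
    for z in np.arange(.14,.22,.01):
        q=X[r&(X[...,2]>z)&(X[...,2]<=z+.01)]
        if len(q): print(round(z,3),len(q),np.median(q,0).round(3),q.min(0)[:2].round(3),q.max(0)[:2].round(3))
  for X in(W,V):
    r=(abs(X[...,0]-.519)<.06)&(abs(X[...,1]+.21)<.06)&(X[...,2]>.038)&(X[...,2]<.05)
    p=X[r];(c,s,a)=cv2.minAreaRect((p[:,:2]*1000).astype(np.float32));b=cv2.boxPoints((c,s,a));print('block',c,s,b.round(0).tolist())
E
```

```text
base (array([521. , 195.2]), array([222.7,  92.5]), 8.3)
0.1 398 (array([569.5, 246.6]), array([42.2, 77.6]), 6.7)
0.076 802 (array([490.6, 234.6]), array([98.4, 72.4]), 4.3)
0.122 52 (array([494.3, 285.7]), array([34.4, 30.4]), 40.7)
0.122 31 (array([467.7, 311.9]), array([66.6,  7.1]), 86.4)
0.14 11 [0.481 0.272 0.147] [0.478 0.228] [0.499 0.277]
0.15 14 [0.486 0.234 0.152] [0.478 0.227] [0.497 0.27 ]
0.16 13 [0.484 0.259 0.163] [0.479 0.253] [0.496 0.271]
0.17 42 [0.488 0.26  0.174] [0.478 0.239] [0.498 0.27 ]
0.18 17 [0.489 0.246 0.186] [0.478 0.242] [0.502 0.25 ]
0.19 25 [0.489 0.238 0.195] [0.479 0.227] [0.503 0.243]
0.2 56 [0.492 0.22  0.207] [0.48  0.214] [0.504 0.235]
0.21 37 [0.492 0.223 0.212] [0.48  0.215] [0.503 0.229]
base (array([524.6, 193.7]), array([224.7,  94.6]), 8.7)
0.1 28 (array([454.5, 329.1]), array([ 18.8, 140.5]), 58.4)
0.1 258 (array([559.8, 264.2]), array([ 61.3, 126.4]), 35.6)
0.076 399 (array([465.4, 239.6]), array([ 84.1, 212.2]), 76.7)
0.122 50 (array([441.9, 332.8]), array([ 29.3, 168.7]), 56.4)
0.14 27 [0.498 0.268 0.146] [0.484 0.232] [0.507 0.28 ]
0.15 41 [0.497 0.238 0.154] [0.483 0.227] [0.507 0.27 ]
0.16 25 [0.498 0.255 0.164] [0.486 0.229] [0.505 0.272]
0.17 29 [0.497 0.258 0.174] [0.487 0.236] [0.508 0.269]
0.18 23 [0.505 0.241 0.184] [0.485 0.228] [0.51  0.249]
0.19 23 [0.507 0.236 0.196] [0.486 0.22 ] [0.51  0.243]
0.2 37 [0.505 0.222 0.206] [0.486 0.213] [0.51  0.233]
0.21 21 [0.499 0.222 0.212] [0.483 0.214] [0.51  0.228]
block (518.9593505859375, -210.0111083984375) (70.19031524658203, 44.332969665527344) [[492.0, -242.0], [536.0, -248.0], [546.0, -178.0], [502.0, -172.0]]
block (522.1728515625, -209.66249084472656) (70.55036926269531, 52.73117446899414) [[491.0, -240.0], [543.0, -249.0], [554.0, -179.0], [502.0, -171.0]]
```

```bash
cat >> h.py <<'E'
def to(p):
    from station import telemetry
    s=telemetry.sense();R=Ro.from_quat(s['tool_rot']);
    d=np.array(p)-s['tcp_pos'];print('t',round(s['t'],1),'tcp',np.round(s['tcp_pos'],4),'F',np.round(s['force'],1),'total',(R.inv().apply(d)/.04).round(2), 'gap',round(s['finger_gap'],2),'gf',round(s['gripper_force'],1))
E
python3 -m crank '-.27 -.59 0 0 0 0;-.27 -.59 0 0 0 0;-.27 -.59 0 0 0 0;-.27 -.59 0 0 0 0;-.27 -.59 0 0 0 0' -1 30
python3 -m crank '-.97 -.13 0 0 0 0;-.97 -.13 0 0 0 0;-.97 -.13 0 0 0 0;-.97 -.13 0 0 0 0;-.97 -.13 0 0 0 0'
python3 -m crank '-.97 -.13 0 0 0 0;-.97 -.13 0 0 0 0;0 0 0 0 0 0;0 0 0 0 0 0;0 0 0 0 0 0'
python3 - <<'E'
from h import *
to([.495,.287,.225]); to([.495,.262,.197]); to([.497,.235,.180]);
E
```

```text
t: 0.6
tcp_pos: [0.2617, 0.4361, 0.2309]
tool_rot: [0.215, 0.977, -0.0, -0.0]
force: [-0.2, -0.6, 0.3]
finger_gap: 0.144
gripper_force: 0.0
t: 1.1
tcp_pos: [0.4281, 0.3311, 0.231]
tool_rot: [0.215, 0.977, -0.0, -0.0]
force: [0.9, 0.4, -0.1]
finger_gap: -0.002
gripper_force: 0.0
t: 1.6
tcp_pos: [0.4919, 0.2904, 0.2308]
tool_rot: [0.215, 0.977, -0.0, -0.001]
force: [0.4, 0.2, -0.5]
finger_gap: 0.002
gripper_force: 0.0
t 1.6 tcp [0.4919 0.2904 0.2308] F [ 0.4  0.2 -0.5] total [-0.11 -0.04  0.15] gap 0.0 gf 0.0
t 1.6 tcp [0.4919 0.2904 0.2308] F [ 0.4  0.2 -0.5] total [-0.37 -0.61  0.85] gap 0.0 gf 0.0
t 1.6 tcp [0.4919 0.2904 0.2308] F [ 0.4  0.2 -0.5] total [-0.7  -1.2   1.27] gap 0.0 gf 0.0
```

```bash

python3 -m crank '-.14 -.24 .39 0 0 0;-.14 -.24 .39 0 0 0;-.17 -.32 .19 0 0 0;-.17 -.32 .19 0 0 0;-.17 -.32 .19 0 0 0'
python3 - <<'E'
from h import *
to([.497,.209,.150]);to([.498,.203,.117])
from station import snapshot
d=snapshot('scene');cv2.imwrite('pics/c2.png',cv2.resize(d['image'][110:250,330:450,::-1],(480,560),interpolation=cv2.INTER_CUBIC))
E
```

```text
t: 2.1
tcp_pos: [0.4975, 0.2243, 0.1773]
tool_rot: [0.215, 0.977, 0.0, 0.0]
force: [-0.2, 1.0, 0.6]
finger_gap: -0.0
gripper_force: 0.5
t 2.1 tcp [0.4975 0.2243 0.1773] F [-0.2  1.   0.6] total [-0.15 -0.35  0.68] gap -0.0 gf 0.5
t 2.1 tcp [0.4975 0.2243 0.1773] F [-0.2  1.   0.6] total [-0.23 -0.48  1.51] gap -0.0 gf 0.5
```

View pics/c2.png

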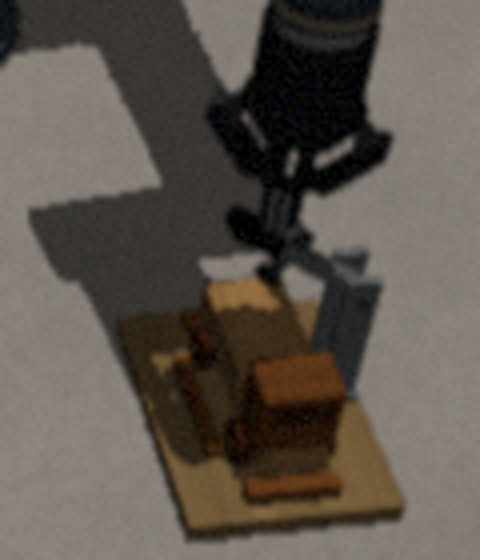

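The arm is swinging down under the fingertips, which sit at about (285,230), and the truck is undisturbed. I'll carry on.

```bash

python3 -m crank '-.05 -.12 .23 0 0 0;-.05 -.12 .23 0 0 0;-.05 -.12 .23 0 0 0;-.02 -.03 .21 0 0 0;-.02 -.03 .21 0 0 0'
python3 -m crank '-.02 -.03 .21 0 0 0;-.02 -.03 .15 0 0 0;0 0 .05 0 0 0;0 0 0 0 0 0;0 0 0 0 0 0'

```

```text
t: 2.65
tcp_pos: [0.4973, 0.2059, 0.1321]
tool_rot: [0.215, 0.977, -0.0, -0.0]
force: [0.2, -1.1, 1.4]
finger_gap: -0.006
gripper_force: 0.5
t: 3.15
tcp_pos: [0.4976, 0.2036, 0.1176]
tool_rot: [0.215, 0.977, 0.0, -0.0]
force: [-2.6, -0.3, 10.7]
finger_gap: 0.0
gripper_force: 5.2
```

```bash

python3 -m crank '0 0 0 0 0 0;0 0 -.8 0 0 0;0 0 -1 0 0 0;0 0 -1 0 0 0;0 0 -.8 0 0 0'
python3 -m crank '-.5 -.89 0 0 0 0;-.5 -.89 0 0 0 0;-.5 -.89 0 0 0 0;-.5 -.89 0 0 0 0;-.5 -.89 0 0 0 0' 1
python3 -m crank '-.5 -.89 0 0 0 0;-.5 -.89 0 0 0 0;0 0 0 0 0 0;0 0 0 0 0 0;0 0 0 0 0 0'
python3 - <<'E'
from h import *
to([.519,-.21,.12])
from station import snapshot,telemetry
print(telemetry.sense()['q'])
d=snapshot('wrist');pickle.dump(d,open('w1.pkl','wb'));cv2.imwrite('pics/w1.png',d['image'][...,::-1])
e=snapshot('scene');W=cloud(e)
with np.errstate(invalid='ignore'):
    m=(abs(W[...,0]-.5)<.03)&(W[...,1]>.15)&(W[...,1]<.3)&(W[...,2]>.095)
p=W[m]
for y in np.arange(.15,.3,.02):
    q=p[(p[:,1]>=y)&(p[:,1]<y+.02)]
    if len(q):print(round(y,2),len(q),np.median(q[:,2]).round(3),q[:,2].max().round(3))
E
```

```text
t: 3.65
tcp_pos: [0.4982, 0.2036, 0.2624]
tool_rot: [0.215, 0.977, 0.0, 0.001]
force: [0.4, -0.7, -0.0]
finger_gap: -0.0
gripper_force: 0.0
t: 4.15
tcp_pos: [0.5136, -0.0015, 0.2602]
tool_rot: [0.215, 0.977, 0.0, -0.0]
force: [-0.0, 0.3, -0.1]
finger_gap: 0.847
gripper_force: 0.0
t: 4.65
tcp_pos: [0.5197, -0.0807, 0.2601]
tool_rot: [0.215, 0.977, 0.0, -0.001]
force: [0.1, 0.2, -0.3]
finger_gap: 1.003
gripper_force: 0.0
t 4.7 tcp [ 0.5197 -0.0807  0.2601] F [ 0.1  0.2 -0.3] total [-1.35 -2.94  3.5 ] gap 1.0 gf 0.0
[-3.66873049e-01  3.59320356e-01  1.64425577e+00  5.15129003e-04
  1.13939170e+00 -1.50469836e+00]
0.17 67 0.115 0.122
0.19 64 0.117 0.122
0.21 61 0.116 0.13
0.23 53 0.116 0.131
0.25 45 0.116 0.12
0.27 97 0.117 0.133
0.29 59 0.118 0.136
```

View pics/w1.png

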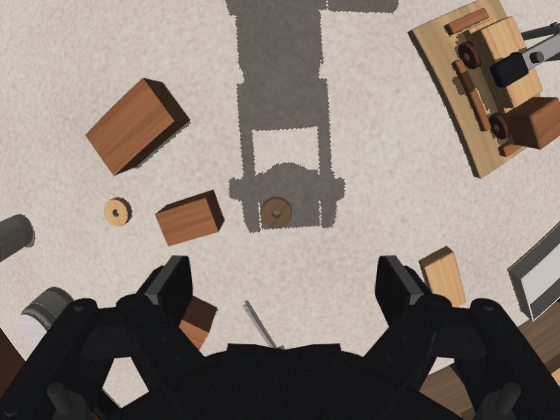

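The clamp bar is level, with its top at 0.116–0.117 m all along. The small block is at (190,218), and its +y end face, at about (212,215), is visible. I'll crop in on that face.

```bash
python3 - <<'E'
from h import *
d=pickle.load(open('w1.pkl','rb'))['image'][175:260,140:240,::-1]
d=cv2.resize(d,None,fx=6,fy=6,interpolation=cv2.INTER_CUBIC);cv2.imwrite('pics/w1c.png',cv2.convertScaleAbs(d,alpha=1.8))
E
```

```text
(no output)
```

View pics/w1c.png

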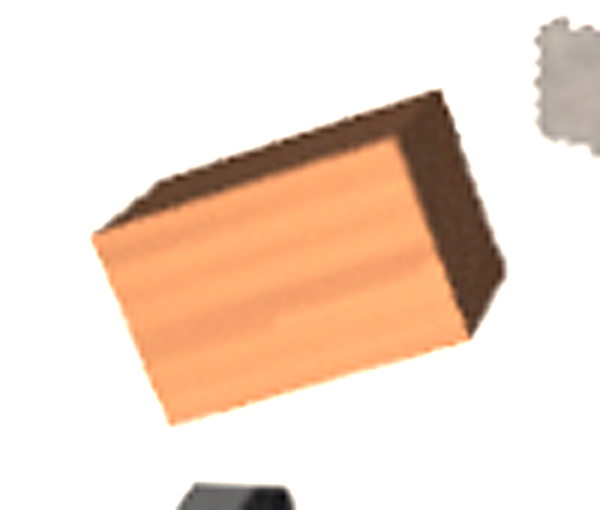

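The +y end looks plain, so I'll look at the -y end while also turning to the grasp yaw.

```bash

python3 -m crank '-.44 -.94 0 0 0 0;-.44 -.94 0 0 0 0;-.44 -.94 0 0 0 0;-.44 -.94 0 0 0 0;-.44 -.94 0 0 0 0'
python3 -m crank '-.44 -.94 0 0 0 .09;0 0 0 0 0 .09;0 0 0 0 0 .09;0 0 0 0 0 .09;0 0 0 0 0 .09'
python3 -m crank '0 0 0 0 0 .09;0 0 0 0 0 .09;0 0 0 0 0 .09;0 0 0 0 0 .09;0 0 0 0 0 0'
python3 - <<'E'
from h import *
to([.519,-.21,.12])
from station import snapshot,telemetry
print(telemetry.sense()['q'])
R=Ro.from_quat(telemetry.sense()['tool_rot']).as_matrix();print(R.round(2))
d=snapshot('wrist');pickle.dump(d,open('w2.pkl','wb'));cv2.imwrite('pics/w2.png',cv2.convertScaleAbs(d['image'][...,::-1],alpha=1.5))
E
```

```text
t: 5.25
tcp_pos: [0.5214, -0.2893, 0.2606]
tool_rot: [0.214, 0.977, 0.0, 0.0]
force: [0.2, 0.4, -0.3]
finger_gap: 1.002
gripper_force: 0.0
t: 5.75
tcp_pos: [0.5217, -0.3294, 0.2603]
tool_rot: [0.542, 0.841, 0.0, -0.0]
force: [0.4, -0.1, 1.3]
finger_gap: 1.001
gripper_force: 0.0
t: 6.25
tcp_pos: [0.5217, -0.3293, 0.2605]
tool_rot: [0.753, 0.659, 0.0, -0.0]
force: [-0.3, -0.5, -0.2]
finger_gap: 1.001
gripper_force: 0.0
t 6.2 tcp [ 0.5217 -0.3293  0.2605] F [-0.3 -0.5 -0.2] total [ 2.95 -0.46  3.51] gap 1.0 gf 0.0
[-7.43952202e-01  4.86341869e-01  1.42043165e+00  1.44954609e-04
  1.23522240e+00 -6.10944364e-01]
[[ 0.13  0.99 -0.  ]
 [ 0.99 -0.13  0.  ]
 [ 0.   -0.   -1.  ]]
```

View pics/w2.png

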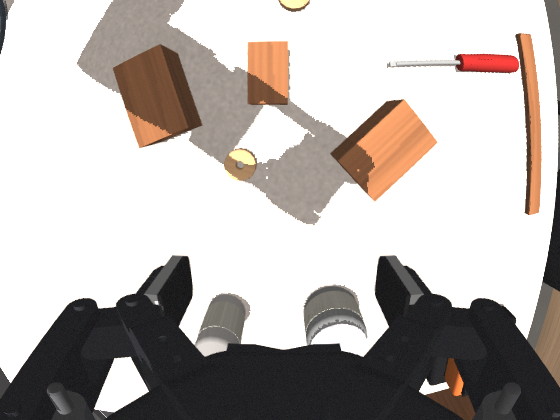

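This view shows the small block at (268,72). The camera sits almost directly above its -y end, so that face can't be seen. I'll back off 12 cm, staying well above the glue and tin.

```bash

python3 -m crank '-1 0 0 0 0 0;-1 0 0 0 0 0;-1 0 0 0 0 0;0 0 0 0 0 0;0 0 0 0 0 0'
python3 - <<'E'
from h import *
to([.519,-.21,.12])
from station import snapshot,telemetry
d=snapshot('wrist');pickle.dump(d,open('w3.pkl','wb'))
I=d['image'][0:80,210:330,::-1];cv2.imwrite('pics/w3.png',cv2.convertScaleAbs(cv2.resize(I,None,fx=6,fy=6,interpolation=cv2.INTER_CUBIC),alpha=2))
E
```

```text
t: 6.8
tcp_pos: [0.5048, -0.4497, 0.26]
tool_rot: [0.753, 0.658, 0.0, -0.001]
force: [0.1, 0.1, 0.8]
finger_gap: 1.002
gripper_force: 0.0
t 6.8 tcp [ 0.5048 -0.4497  0.26  ] F [0.1 0.1 0.8] total [ 5.98 -0.45  3.51] gap 1.0 gf 0.0
```

View pics/w3.png

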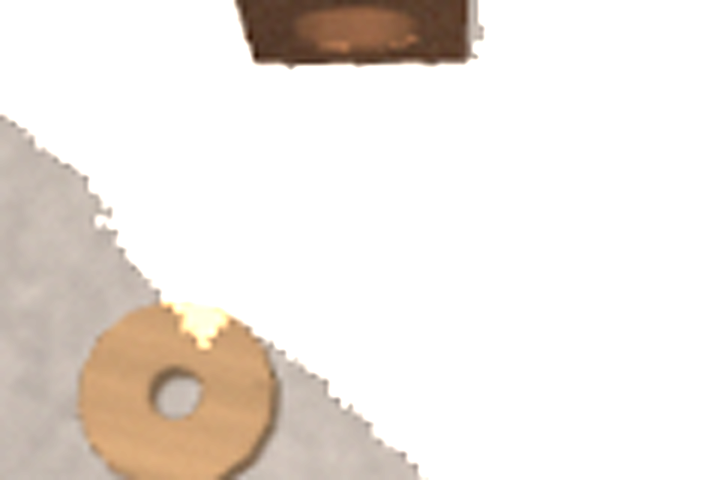

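The hole (light ellipse at (355,28) in the crop) is in the -y end face, so the hole direction is tool -x. Next I grasp the block.

```bash

python3 -m crank '1 -.07 0 0 0 0;1 -.07 0 0 0 0;1 -.08 0 0 0 0;1 -.08 0 0 0 0;1 -.08 0 0 0 0'
python3 -m crank '.98 -.08 .5 0 0 0;0 0 1 0 0 0;0 0 1 0 0 0;0 0 .9 0 0 0;0 0 0 0 0 0'
python3 - <<'E'
from h import *
to([.519,-.21,.009])
from station import telemetry
print(telemetry.sense()['q'])
E
```

```text
t: 7.35
tcp_pos: [0.5167, -0.2457, 0.2608]
tool_rot: [0.752, 0.659, 0.0, -0.0]
force: [0.6, -0.1, -0.5]
finger_gap: 1.002
gripper_force: 0.0
t: 7.85
tcp_pos: [0.5157, -0.2061, 0.1206]
tool_rot: [0.752, 0.659, -0.001, -0.005]
force: [-0.9, -0.1, -0.5]
finger_gap: 1.0
gripper_force: 0.0
t 7.8 tcp [ 0.5157 -0.2061  0.1206] F [-0.9 -0.1 -0.5] total [-0.1   0.12  2.79] gap 1.0 gf 0.0
[-5.81496803e-01  5.93391993e-01  1.69896829e+00  2.36567773e-04
  8.60567185e-01 -4.49619286e-01]
```

```bash

python3 -m crank '-.05 .06 .7 0 0 0;-.05 .06 .7 0 0 0;0 0 .7 0 0 0;0 0 .45 0 0 0;0 0 .22 0 0 0'
python3 -m crank '0 0 0 0 0 0;0 0 0 0 0 0;0 0 0 0 0 0;0 0 0 0 0 0;0 0 0 0 0 0' -1 50
python3 -m crank '0 0 0 0 0 0;0 0 0 0 0 0;0 0 0 0 0 0;0 0 0 0 0 0;0 0 0 0 0 0'

```

```text
t: 8.35
tcp_pos: [0.5237, -0.2142, 0.0141]
tool_rot: [0.753, 0.658, 0.0, -0.0]
force: [-0.8, 0.3, -0.7]
finger_gap: 1.001
gripper_force: 0.0
t: 8.85
tcp_pos: [0.5243, -0.2153, 0.0154]
tool_rot: [0.753, 0.658, 0.0, 0.001]
force: [-0.0, 1.2, 6.9]
finger_gap: 0.507
gripper_force: 52.5
t: 9.35
tcp_pos: [0.5243, -0.2153, 0.0154]
tool_rot: [0.753, 0.658, 0.0, 0.001]
force: [0.1, 0.8, 7.2]
finger_gap: 0.506
gripper_force: 52.5
```

```bash

python3 -m crank '0 0 -.4 0 0 0;0 0 -.8 0 0 0;0 0 -1 0 0 0;0 0 -1 0 0 0;0 0 -1 0 0 0'
python3 -m crank '0 0 -1 0 0 0;0 0 -1 0 0 0;0 0 -1 0 0 0;0 0 -1 0 0 -.09;0 0 -1 0 0 -.09'
python3 -m crank '0 0 0 0 0 -.09;0 0 0 0 0 -.09;0 0 0 0 0 -.09;0 0 0 0 0 -.09;0 0 0 0 0 -.09'
python3 -m crank '0 0 0 0 0 -.08;-.6 0 0 0 0 0;-.7 0 0 0 0 0;-.7 0 0 0 0 0;0 0 0 0 0 0'
python3 - <<'E'
from h import *
from station import telemetry
s=telemetry.sense();print(s['q']);print(Ro.from_quat(s['tool_rot']).as_matrix().round(2))
E
```

```text
t: 9.85
tcp_pos: [0.523, -0.2146, 0.1836]
tool_rot: [0.753, 0.658, 0.0, 0.0]
force: [-0.0, -0.2, -0.8]
finger_gap: 0.51
gripper_force: 51.7
t: 10.35
tcp_pos: [0.5226, -0.2143, 0.3838]
tool_rot: [0.651, 0.759, 0.0, 0.0]
force: [0.3, 0.2, -0.7]
finger_gap: 0.505
gripper_force: 51.7
t: 10.85
tcp_pos: [0.5228, -0.2144, 0.3819]
tool_rot: [0.348, 0.938, 0.0, -0.0]
force: [-0.8, -0.0, -1.2]
finger_gap: 0.505
gripper_force: 51.8
t: 11.35
tcp_pos: [0.5915, -0.2611, 0.3809]
tool_rot: [0.292, 0.957, -0.0, 0.001]
force: [-0.5, -0.3, -0.9]
finger_gap: 0.509
gripper_force: 51.8
[-5.88215439e-01  4.38257326e-01  1.17099073e+00 -1.45390648e-04
  1.53104345e+00 -1.56740934e+00]
[[-0.83  0.56  0.  ]
 [ 0.56  0.83 -0.  ]
 [-0.   -0.   -1.  ]]
```

```bash

python3 -m crank '0 0 0 0 -.08 0;0 0 0 0 -.08 0;0 0 0 0 -.08 0;0 0 0 0 -.08 0;0 0 0 0 -.08 0'
python3 - <<'E'
from h import *
from station import telemetry
s=telemetry.sense();print(s['q']);print(Ro.from_quat(s['tool_rot']).as_matrix().round(2))
E
```

```text
t: 11.85
tcp_pos: [0.5884, -0.2583, 0.3827]
tool_rot: [0.277, 0.909, -0.091, 0.298]
force: [-0.2, -0.4, -1.0]
finger_gap: 0.508
gripper_force: 51.7
[-0.58595101  0.20420165  1.67663969 -0.00471444  0.62711636 -1.56314935]
[[-0.67  0.56  0.49]
 [ 0.45  0.83 -0.33]
 [-0.59  0.   -0.81]]
```

```bash

python3 -m crank '-.95 0 -.3 0 0 0;-.95 0 -.3 0 0 0;-.95 0 -.3 0 0 0;-.95 0 -.3 0 0 0;-.95 0 -.3 0 0 0'
python3 -m crank '0 0 0 0 -.08 0;0 0 0 0 -.08 0;0 0 0 0 -.08 0;0 0 0 0 -.06 0;0 0 0 0 0 0'
python3 - <<'E'
from h import *
from station import telemetry
s=telemetry.sense();print(s['q']);print(Ro.from_quat(s['tool_rot']).as_matrix().round(2))
E
```

```text
t: 12.35
tcp_pos: [0.6874, -0.3247, 0.5433]
tool_rot: [0.277, 0.91, -0.09, 0.295]
force: [1.5, -1.1, 0.0]
finger_gap: 0.504
gripper_force: 51.7
t: 12.85
tcp_pos: [0.685, -0.3229, 0.5359]
tool_rot: [0.249, 0.819, -0.151, 0.495]
force: [-0.5, 0.2, -1.6]
finger_gap: 0.507
gripper_force: 51.7
[-0.5860627   0.20314466  1.53177245 -0.0128134   0.31825853 -1.55661554]
[[-0.39  0.56  0.74]
 [ 0.26  0.83 -0.49]
 [-0.89 -0.   -0.46]]
```

```bash

python3 -m crank '-.7 0 -.08 0 0 0;-.7 0 -.08 0 0 0;-.7 0 -.08 0 0 0;-.7 0 -.08 0 0 0;-.7 0 -.08 0 0 0'
python3 -m crank '0 0 0 0 -.07 0;0 0 0 0 -.07 0;0 0 0 0 -.07 0;0 0 0 0 -.07 0;0 0 0 0 0 0'
python3 - <<'E'
from h import *
from station import telemetry
s=telemetry.sense();print(s['q']);print(Ro.from_quat(s['tool_rot']).as_matrix().round(2))
E
```

```text
t: 13.35
tcp_pos: [0.7289, -0.3527, 0.6765]
tool_rot: [0.248, 0.816, -0.152, 0.5]
force: [0.5, -0.2, -0.6]
finger_gap: 0.508
gripper_force: 51.7
t: 13.85
tcp_pos: [0.7319, -0.3555, 0.6895]
tool_rot: [0.212, 0.699, -0.198, 0.653]
force: [-0.1, 0.2, -0.3]
finger_gap: 0.508
gripper_force: 51.7
[-0.5887867   0.21664051  1.41757483 -0.11106611  0.00498276 -1.46000349]
[[-0.06  0.56  0.83]
 [ 0.04  0.83 -0.55]
 [-1.   -0.   -0.07]]
```

The hole axis is within about 4° of vertical, but joint 5 is close to its limit. I'll raise the tool a little for margin and then check the block.

```bash

python3 -m crank '-.5 0 0 0 0 0;-.5 0 0 0 0 0;0 0 0 0 0 0;0 0 0 0 0 0;0 0 0 0 0 0'
python3 -m crank '0 0 0 0 0 0;0 0 0 0 0 0;0 0 0 0 0 0;0 0 0 0 0 0;0 0 0 0 0 0'
python3 - <<'E'
from h import *
from station import telemetry,snapshot
s=telemetry.sense();print(np.round(s['q'],3),np.abs(s['qd']).max());print(Ro.from_quat(s['tool_rot']).as_matrix().round(2))
d=snapshot('scene');cv2.imwrite('pics/f.png',cv2.resize(d['image'][...,::-1],(784,588)))
E
```

```text
t: 14.35
tcp_pos: [0.734, -0.3566, 0.7287]
tool_rot: [0.212, 0.699, -0.198, 0.653]
force: [-0.1, 0.4, -0.6]
finger_gap: 0.507
gripper_force: 51.8
t: 14.85
tcp_pos: [0.7341, -0.3566, 0.7303]
tool_rot: [0.212, 0.698, -0.198, 0.654]
force: [0.4, 0.2, -0.2]
finger_gap: 0.506
gripper_force: 51.8
[-5.890e-01  2.010e-01  1.337e+00 -1.000e-03  9.800e-02 -1.570e+00] 0.0035950861070473596
[[-0.05  0.56  0.83]
 [ 0.04  0.83 -0.55]
 [-1.    0.   -0.06]]
```

View pics/f.png

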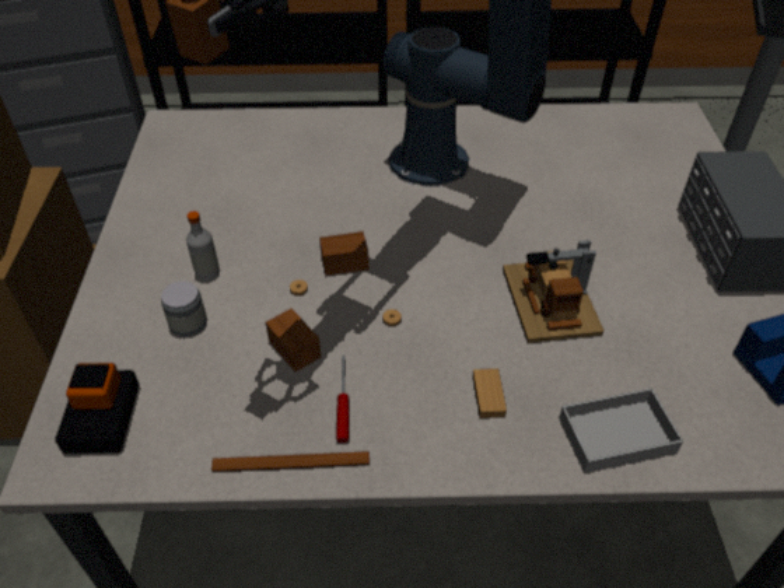

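The clamp is level on the truck at (560,258), and the bystanders and truck are undisturbed. The held block is near (195,30). I'll use one last zoomed look to confirm its orientation.

```bash
python3 - <<'E'
from h import *
from station import snapshot
d=snapshot('scene');w=snapshot('wrist');W=cloud(d)
with np.errstate(invalid='ignore'):
    m=(W[...,2]>.6)&(W[...,0]>.68)&(W[...,0]<.84)&(W[...,1]<-.28)&(W[...,1]>-.46)
p=W[m];print(m.sum(),p.min(0).round(3),p.max(0).round(3))
g=np.gradient
n=np.cross(g(cv2.blur(np.nan_to_num(W),(5,5)),axis=1),g(cv2.blur(np.nan_to_num(W),(5,5)),axis=0));n/=np.linalg.norm(n,axis=-1,keepdims=True)+1e-12
nn=n[m];nn*=np.sign(nn[:,2:3]);t=nn[abs(nn[:,2])>.8];print(len(t),np.median(t,0).round(2))
a=cv2.resize(d['image'][:50,90:220,::-1],(780,300),interpolation=cv2.INTER_CUBIC)
b=cv2.resize(w['image'][...,::-1],(400,300));c=np.zeros((300,780,3),np.uint8);c[:,:400]=b
cv2.imwrite('pics/g.png',cv2.convertScaleAbs(np.vstack([a,c]),alpha=1.5))
E
```

```text
1977 [ 0.681 -0.384  0.69 ] [ 0.764 -0.28   0.763]
363 [-0.18 -0.01  0.9 ]
```

View pics/g.png

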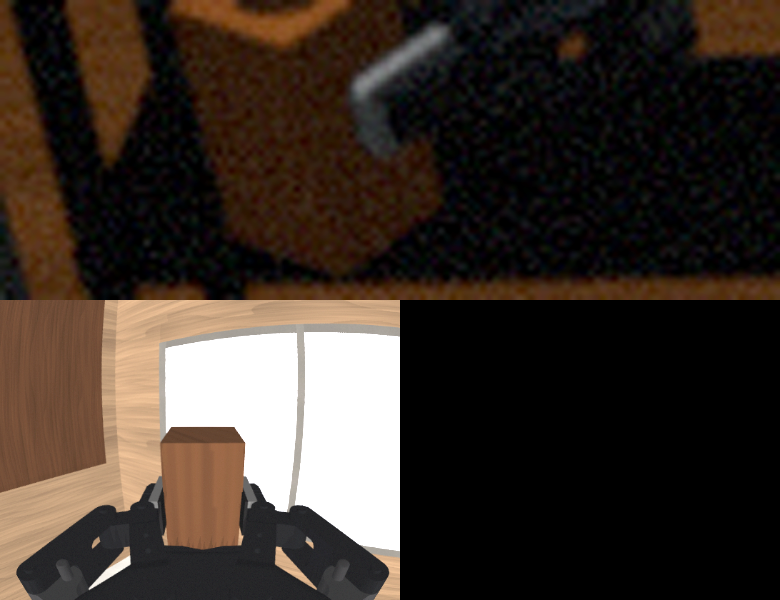

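The hole's rim is visible on top at about (270,0) in the crop, and the wrist view shows the block held squarely. I'll check the tilt numerically from the wrist depth.

```bash
python3 - <<'E'
from h import *
from station import snapshot,telemetry
w=snapshot('wrist');K=w['camera_matrix'];R=cv2.Rodrigues(w['rvec'])[0];t=np.ravel(w['tvec'])
v,u=np.mgrid[450-300:530-300,175:230]; u=(u*1.4).astype(int);v=(v*1.4).astype(int)
z=w['depth'][v,u];x=(u-K[0,2])/K[0,0];y=(v-K[1,2])/K[1,1];r=np.hypot(x,y)+1e-9
P=np.stack([x/r*np.tan(r)*z,y/r*np.tan(r)*z,z],-1).reshape(-1,3);P=P[z.ravel()>0]
W=(P-t)@R;c=np.median(W,0);k=np.linalg.norm(W-c,axis=1)<.06;W=W[k]
n=np.linalg.svd(W-W.mean(0))[2][2] if len(W)<3000 else np.linalg.eigh(np.cov(W.T))[1][:,0]
print(len(W),W.mean(0).round(3),n.round(3),'tilt deg',np.degrees(np.arcsin(n[2])).round(1),'rms',np.std((W-W.mean(0))@n).round(4))
print(telemetry.sense()['tool_rot'])
E
```

```text
4384 [ 0.709 -0.341  0.721] [ 0.829 -0.556 -0.068] tilt deg -3.9 rms 0.0006
[ 0.21170263  0.69819471 -0.1984059   0.65447784]
```

The block's side face is 3.9° from vertical, which matches the tool, so the grip hasn't slipped. Everything is at rest, so I'm handing in.

```bash
python3 -c "
from station import manip;print(manip.sign_off())"
```

```text
the job is handed in; nothing more can be done
None
```

The job is handed in: the clamp is down on the truck's load bed, and the smallest mast block is held still with its hole up (about 4° off vertical), about 0.73 m above the table; the truck and bystanders look undisturbed, but the sign-off returned no verdict.

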